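# Hold a carpenter's square in the corner of a re-glued monitor stand

### The job

The short neck of this monitor stand has just been glued back onto its T-shaped foot and must set at a right angle. Pick up the triangular carpenter's square, stand it on its flange on the foot's long front leg a little short of the neck, then slide it along the leg until its upright edge is flush against the neck. Finish still gripping the square there, kept pressed both down on the leg and against the neck while the glue takes, and leave the other things on the bench where they are.

Things in the scene. Friction and masses are not known exactly. Their poses are not given: they have to be found in the camera images.
- square: Carpenter's triangular square, bare aluminium, 160 to 260 g, standing on its flange (110 long, 24 wide, 8 mm high) with an upright triangular plate 8 mm thick. The plate's upright edge at one end is straight to 79 mm, then bevelled, top at 94 mm; from there it slopes down at 45 degrees to the other end. Origin: middle of the flange's underside. x points along the flange to the upright edge, z up.
- square_grip (a point): Where to grip the square: half-way up, on the plate's mid-plane, 46 mm above the flange's underside and 50 mm back from the upright edge (the plate's sloping top edge is 60 mm above the underside here, higher towards the upright edge). Axes as the square: x along the flange to the upright edge, y across the plate's 8 mm thickness, z up.
- square_heel (a point): The square's right-angled corner: the foot of the upright edge, at the underside of the flange, half-way across the flange's 24 mm width. Axes as the square. The upright edge and the flange's end both lie in this point's x = 0 plane, the flange's underside in its z = 0 plane.
- corner (a point): Inside corner of the black monitor stand: where the neck's flat front face rises from the top of the front leg, at the middle of the leg's width, 18 mm above the bench. x points along the leg into the neck, y across the leg, z up. With the square home its heel lies at this point and their x axes point the same way. The stand is fixed and does not shift.
- leg: Front leg of the stand's T-shaped foot: a straight flat-topped bar 190 mm long, 46 mm wide, 18 mm high, rounded at its far end, running out from the neck. Smooth plastic (friction about 0.3), on which the metal square slides easily. Origin: middle of its underside; x points along it towards the neck.
- neck: The stand's short upright neck: 62 mm wide, 26 mm deep, 72 mm tall above the foot, with a steel tongue 22 mm tall on top; its foot is crossed by the T's crossbar, 200 x 56 mm and 18 mm high. Origin: middle of the neck's underside, at the height of the leg's top; axes as the leg.
- water_bottle: Bystander, not to be disturbed: capped plastic water bottle, 64 mm across, 200 mm tall, standing. The origin is at the middle of its underside.
- glue_gun: Bystander, not to be disturbed: grey hot-glue gun lying on its side, about 160 x 120 mm, 34 mm high. The origin is at the middle of its underside.
- multimeter: Bystander, not to be disturbed: multimeter lying on its back, 145 x 75 mm, 38 mm high. The origin is at the middle of its underside.
- screwdriver: Bystander, not to be disturbed: screwdriver lying down, 190 mm long, about 30 mm high. The origin is at the middle of its underside.
Things that resemble listed ones, but are neither listed nor needed, are in the scene too. Of the things that look like the square, take the one that is nearest to the robot's base at the start.

How it is judged:
By the outcome, as a careful person would: the job done as asked, in the order asked, and still so for the second after the job is handed in, while the arm keeps its last pose, push and grip.
It also fails if it takes over 48 s, if anything falls off the work surface, if the arm or the gripper's body presses on something with over 40 N, if the wrist force passes 120 N, or if a joint passes its speed limit or range.

### The arm

A 7-joint arm with a two-finger parallel gripper is mounted at the origin on the work surface. World frame = base frame: x ahead of the robot, y to its left, z up, the work surface at z = 0. Lengths are in m, angles in rad, forces in N, time in s.
With the tool pointing down it reaches from about 0.4 to 0.85 m from the base axis. Payload 4.5 kg.
Tool frame: the origin (TCP) lies between the finger pads; the fingertips stand 22 mm ahead of it and the grasp point (between the pads) lies 3 mm ahead of it; z points along the fingers, y is the line along which they close (so a half turn about z gives the same grasp; the last joint's range is limited). The gripper opens to 85 mm and grips with 20 to 120 N. Pads are 22 mm wide; open, the fingers measure 114 mm over their backs; the gripper's body (76 mm by 85 mm) begins 54 mm behind the grasp point. The pads swing forward as they close: fully open they stand 13 mm farther back than shut.
Start: joints at [0.034, 0.689, -0.195, 1.565, 0.157, 0.902, -0.215], TCP at [0.625, 0, 0.215] pointing down, gripper open.
Joint ranges: [-3.01, 3.01], [-0.46, 2.08], [-1.47, 1.51], [0.13, 2.56], [-1, 4.14], [0.04, 2.09], [-2.66, 2.66]. Speed limits (rad/s): [2.57, 2.57, 3.14, 3.14, 3.14, 3.14, 3.14].

### API

Orientations are given as a rotation vector (axis times angle).
In Python, from rig import manip gives the robot as it stands. The module is installed in compiled form; this text tells all that it offers.
- The arm moves only by the tool arm_command, never from a script. Its argument "plan" is one flat list of numbers, 5 for each row, row after row: the shift along the tool's x, y, z in mm, then the turn about the tool's z in rad, then the finger opening in mm, from 0 to 85.4. A call has 1 to 10 rows; each row is the pose to reach, as a shift and turn from the pose commanded when the call began, along the tool's axes at that moment; what a row does not reach only later rows make up. A row lasts 1/12 s, in which the tool goes at most 41.7 mm and 7.16 degrees, less where a joint would pass 70% of its speed; a pose out of reach is approached as far as the arm can. A call with a gripper value outside its range is refused whole. The fingers move at their own pace and stop on an object; "squeeze" is the grip in N (left out, the last holds). Time passes only in rows, so rows that repeat a pose let the fingers close. It gives the time, the measured TCP pose, the force, the opening and the grip force at its end, in the units of the state.
- manip.observe(): the state, without advancing time (a new reading comes with each control period).
- manip.read_camera(name): name is "scene" or "side" or "wrist"; returns a dict with "frame" (420x560x3 uint8, blue, green, red), "camera_matrix" (3x3 intrinsics, pixels), "xyz" and "rotation" of the camera in the world; the wrist camera has in their place "tool_from_camera" (4x4, takes a point from camera to tool coordinates, whose origin is the TCP and whose axes are the flange's). Camera axes: x right, y down, z forward; pixel columns grow to the right and rows downward; lengths in m; the calibration is good to about 2 mm. The wrist camera is an equidistant fisheye: a pixel r from the principal point sees the ray r / f radians off the axis. A picture is of the moment at which its call begins: read the wrist's pose just before it. There is no depth.
- manip.sign_off(): hands the job in; it is judged then, once.
Trained networks look in the newest picture that a camera, given by its name, has taken for a name from the list of things; names that differ only in an ending like _2 or _b are one class to them, and where a whole thing is asked for, a point or a joint stands for the part that bears it (a point fixed in the world has none). Each returns a list of dicts, best first, with "conf" (0 to 1); they miss things now and then, are a little off and sometimes report something else, mostly with a low value. They report only what shows in the picture. A call takes as long as a camera call. They do not tell look-alikes from the thing itself.
- manip.search_frame(target, camera): "xyz" ([x, y, z] in m, in world coordinates, good to about 4 mm: the middle of the surface that is visible of it).
- manip.regions_of(target, camera): "pixels" (420x560 bool, what is visible of it).
- manip.landmark_of(target, camera): "xyz" ([x, y, z] in m, in world coordinates, good to about 4 mm: a listed point, or the origin of a listed thing).
The state is a dict: "time_s": time; "joint_positions": joint angles; "joint_velocities": joint speeds; "effort": joint torques, N m; "tcp_pos": TCP position; "tcp_rot": TCP orientation; "ft_force": force on the tool from outside, world axes, zero at the start; "ft_torque": the same for the moment, N m; "finger_gap": opening from 0.0 (shut) to 1.0 (fully open); "finger_force": force on a finger pad.
Only numpy, scipy, OpenCV 4.12 (cv2) and the standard library are available. Lean on these libraries where they do the work, as an engineer would, in place of code of your own. Each camera call takes 0.05 s, during which the arm holds its last target. There are 200 camera calls.

## Working session

There is one attempt and no reset: what is moved stays moved. The work goes in short steps, Python scripts to look and compute and a tool call to move; the robot and the scene stay as the last step left them, time stands still between calls to the robot, and variables do not carry over. Pictures are saved under pics/ and viewed, at most 10 in all, crops included, and the job is handed in when it is done.

Besides the shell and the picture viewer there is one more tool, called after "Request:" by a JSON object that holds its "op" and its "data". arm_command: Moves the arm, as the interface text tells. Its arguments: {"type":"object","properties":{"plan":{"type":"array"},"squeeze":{"type":"number"}},"required":["plan"]}

```bash
mkdir -p pics
python3 - <<'E'
from rig import manip
import cv2,numpy as np
for c in ("scene","side"):
    r=manip.read_camera(c); cv2.imwrite(f"pics/{c}0.png",r["frame"])
    print(c,r["xyz"].round(3) if hasattr(r["xyz"],'round') else r["xyz"])
    for t in ("square_grip","square_heel","square","corner","leg","neck"):
        for d in manip.landmark_of(t,c)[:4]: print(t,round(d["conf"],2),np.round(d["xyz"],3))
s=manip.observe();print(s["tcp_pos"],s["tcp_rot"],s["time_s"],s["ft_force"])
E
```

```text
scene [ 1.125 -0.223  1.007]
square_grip 0.96 [0.595 0.355 0.043]
square_grip 0.56 [0.662 0.006 0.048]
square_grip 0.53 [0.469 0.249 0.05 ]
square_heel 0.87 [ 0.699 -0.033 -0.   ]
square_heel 0.81 [0.578 0.311 0.007]
square_heel 0.55 [0.429 0.276 0.003]
square 0.84 [0.474 0.247 0.   ]
square 0.75 [0.602 0.361 0.   ]
square 0.62 [0.655 0.015 0.002]
corner 0.67 [ 0.51  -0.169  0.016]
leg 0.82 [ 0.518 -0.074 -0.001]
leg 0.41 [ 0.51  -0.184  0.021]
neck 0.93 [ 0.514 -0.184  0.018]
side [0.285 0.793 1.161]
square_grip 0.81 [0.476 0.245 0.048]
square_grip 0.76 [0.657 0.006 0.051]
square_grip 0.59 [0.602 0.354 0.047]
square_heel 0.9 [0.426 0.27  0.001]
square_heel 0.77 [ 0.696 -0.03   0.003]
square_heel 0.56 [0.572 0.309 0.002]
square 0.82 [0.658 0.013 0.002]
square 0.72 [ 0.472  0.247 -0.   ]
square 0.69 [ 0.605  0.358 -0.004]
corner 0.76 [ 0.509 -0.164  0.016]
leg 0.62 [ 0.517 -0.082  0.004]
neck 0.74 [ 0.511 -0.182  0.017]
[6.25013911e-01 3.75873210e-05 2.14730337e-01] [2.22132977e+00 2.22148045e+00 9.33967618e-05] 0.7 [-0.10489342 -1.20110246 -0.34534971]
```

View pics/scene0.png

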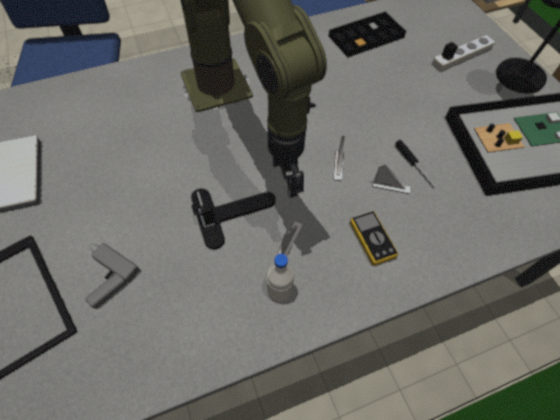

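View pics/side0.png

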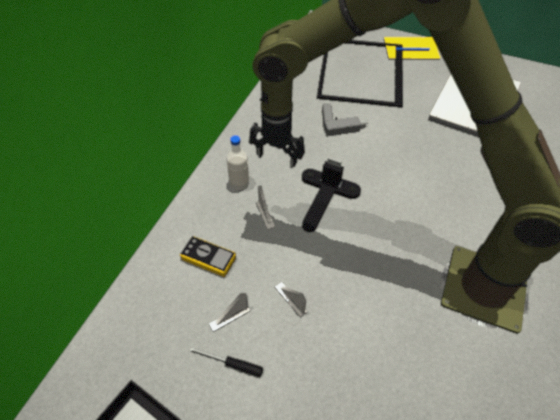

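Candidates for the square, scene-image pixels: (340,160), (390,180), (292,240). They lie 0.53, 0.70 and 0.66 m from the base. The first, at (293,297) in the side image, is nearest, so it is the one meant. I'll confirm it in an enlarged crop.

```bash
cat > h.py <<'E'
from rig import manip
import cv2,numpy as np
from scipy.spatial.transform import Rotation as R
def proj(r,P):
    Rc=np.array(r["rotation"]); Rc=Rc if Rc.shape==(3,3) else R.from_rotvec(Rc).as_matrix()
    p=(np.atleast_2d(P)-r["xyz"])@Rc; u=p@np.array(r["camera_matrix"]).T; return u[:,:2]/u[:,2:]
E
python3 - <<'E'
from h import *
out=[]
for c,(u,v) in (("scene",(340,160)),("side",(293,297))):
    r=manip.read_camera(c); f=r["frame"].copy()
    k=cv2.resize(f[v-35:v+35,u-35:u+35],(400,400),interpolation=cv2.INTER_CUBIC)
    for p,col in (((.4275,.273,0),(0,0,255)),((.473,.246,.0),(0,255,0)),((.472,.247,.048),(255,0,0))):
        q=(proj(r,p)[0]-(u-35,v-35)+.5)*400/70; cv2.circle(k,tuple(int(x) for x in q),4,col,-1)
    out.append(k)
cv2.imwrite("pics/crop.png",np.hstack(out))
E
```

```text
(no output)
```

View pics/crop.png

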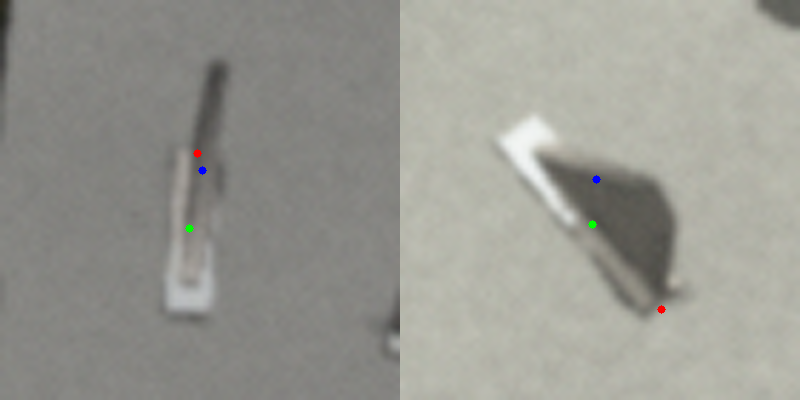

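The crop shows a real aluminium square. Its heel is near (197,150) in the left half and (660,310) in the right half, at the end nearer the base. I'll move above it and turn to its yaw.

Request:
{"op": "arm_command", "data": {"plan": [25,-15,0,0.12,85,50,-31,0,0.24,85,75,-47,0,0.36,85,105,-65,0,0.48,85,135,-84,0,0.6,85,165,-103,0,0.72,85,195,-121,0,0.84,85,220,-137,0,0.96,85,240,-149,0,1.08,85,249,-155,0,1.2,85], "squeeze": 40}}

```text
time_s: 1.63
tcp_pos: [0.4675, 0.2534, 0.2147]
tcp_rot: [-3.085, -0.579, 0.001]
ft_force: [-0.2, -0.2, 0.3]
finger_gap: 0.995
finger_force: 0.0
```

Request:
{"op": "arm_command", "data": {"plan": [0,0,10,0.12,75,0,0,20,0.24,75,0,0,30,0.36,75,0,0,40,0.48,75,0,0,40,0.6,75,0,0,40,0.72,75,0,0,40,0.84,75,0,0,40,0.9,75,0,0,40,0.9,75]}}

```text
time_s: 2.38
tcp_pos: [0.47, 0.2494, 0.1747]
tcp_rot: [3.032, -0.823, 0.0]
ft_force: [-0.5, 0.4, 0.0]
finger_gap: 0.878
finger_force: 0.0
```

```bash
cat >> h.py <<'E'
def look(targets,cams=("wrist","scene","side"),save=None):
    s=manip.observe(); print("t",round(s["time_s"],2),"tcp",np.round(s["tcp_pos"],4),"F",np.round(s["ft_force"],1),"T",np.round(s["ft_torque"],2),"gap",round(s["finger_gap"],3),"ff",np.round(s["finger_force"],1))
    M=R.from_rotvec(s["tcp_rot"]).as_matrix(); print("toolx yaw",round(np.degrees(np.arctan2(M[1,0],M[0,0])),2),"z",M[:,2].round(3),"q",np.round(s["joint_positions"],2))
    for c in cams:
        r=manip.read_camera(c)
        if c==save: cv2.imwrite(f"pics/{c}_{s['time_s']:.2f}.png",r["frame"]); print("saved",f"pics/{c}_{s['time_s']:.2f}.png")
        for t in targets:
            for d in manip.landmark_of(t,c)[:3]: print(c,t,round(d["conf"],2),np.round(d["xyz"],4))
E
python3 -c "
from h import *
look(['square_grip','square_heel','square'],save='wrist')"
```

```text
t 2.38 tcp [0.47   0.2494 0.1747] F [-0.5  0.4  0. ] T [-0.03  0.    0.03] gap 0.878 ff 0.0
toolx yaw -30.36 z [ 0. -0. -1.] q [-0.83  0.67  0.43  1.91 -0.44  0.66 -2.23]
saved pics/wrist_2.38.png
wrist square_grip 0.95 [0.6009 0.3556 0.0488]
wrist square_grip 0.94 [0.4704 0.2476 0.0452]
wrist square_heel 0.79 [0.5694 0.3156 0.003 ]
wrist square 0.98 [ 0.4754  0.248  -0.0016]
wrist square 0.74 [0.6045 0.3563 0.0017]
scene square_grip 0.97 [0.5956 0.3526 0.0465]
scene square_grip 0.83 [0.47   0.2495 0.0467]
scene square_heel 0.91 [ 7.005e-01 -3.150e-02 -5.000e-04]
scene square_heel 0.77 [0.4265 0.2753 0.0008]
scene square_heel 0.76 [0.5742 0.3087 0.0049]
scene square 0.82 [ 0.4768  0.2481 -0.0019]
scene square 0.81 [0.6553 0.0147 0.001 ]
scene square 0.67 [0.6043 0.3565 0.0008]
side square_grip 0.9 [0.6014 0.3511 0.0503]
side square_grip 0.78 [0.659  0.0044 0.0468]
side square_grip 0.68 [0.4765 0.2458 0.0461]
side square_heel 0.95 [0.4281 0.2714 0.0051]
side square_heel 0.79 [ 0.6952 -0.0309  0.0007]
side square_heel 0.72 [0.5754 0.3135 0.0018]
side square 0.91 [ 0.6036  0.358  -0.006 ]
side square 0.77 [ 0.4751  0.2459 -0.0009]
side square 0.57 [0.6588 0.0124 0.0014]
```

Request:
{"op": "arm_command", "data": {"plan": [0,0,30,0,60,0,0,60,0,60,0,0,90,0,60,0,0,110,0,60,0,0,122,0,60,0,0,127,0,60,0,0,127,0,60]}}

```text
time_s: 3.57
tcp_pos: [0.4695, 0.2487, 0.0468]
tcp_rot: [3.031, -0.821, -0.002]
ft_force: [0.2, -0.5, -0.5]
finger_gap: 0.703
finger_force: 0.0
```

Request:
{"op": "arm_command", "data": {"plan": [0,0,0,0,30,0,0,0,0,20,0,0,0,0,14,0,0,0,0,8,0,0,0,0,4,0,0,0,0,0,0,0,0,0,0,0,0,0,0,0], "squeeze": 50}}

```text
time_s: 4.23
tcp_pos: [0.4703, 0.249, 0.0484]
tcp_rot: [-3.032, 0.822, -0.001]
ft_force: [-1.6, -0.2, 6.8]
finger_gap: 0.051
finger_force: 49.1
```

```bash
python3 -c "
from h import *
look(['square_grip','square_heel','square'],save='wrist')"
```

```text
t 4.23 tcp [0.4703 0.249  0.0484] F [-1.6 -0.2  6.8] T [-0.08  0.24 -0.01] gap 0.051 ff 49.1
toolx yaw -30.33 z [ 0.001  0.    -1.   ] q [-0.72  0.86  0.25  1.98 -0.56  0.37 -2.13]
saved pics/wrist_4.23.png
wrist square_grip 0.96 [0.6015 0.352  0.0474]
wrist square_grip 0.63 [0.4714 0.2458 0.0426]
wrist square_heel 0.64 [0.574  0.317  0.0013]
wrist square 0.85 [6.034e-01 3.538e-01 1.000e-04]
wrist square 0.81 [0.4737 0.2503 0.0011]
scene square_grip 0.81 [0.4706 0.2493 0.0476]
scene square_grip 0.74 [0.5971 0.3554 0.0457]
scene square_grip 0.66 [0.6577 0.0043 0.0484]
scene square_heel 0.95 [0.5718 0.3095 0.0027]
scene square_heel 0.81 [ 0.7008 -0.0322 -0.002 ]
scene square_heel 0.79 [0.4304 0.2746 0.0017]
scene square 0.65 [0.6041 0.3598 0.001 ]
scene square 0.65 [ 0.6566  0.0151 -0.0009]
scene square 0.61 [4.742e-01 2.489e-01 2.000e-04]
side square_grip 0.91 [0.4737 0.2468 0.0486]
side square_grip 0.77 [0.5998 0.3544 0.0483]
side square_grip 0.76 [0.6578 0.0062 0.0452]
side square_heel 0.93 [0.5751 0.3124 0.0025]
side square_heel 0.85 [ 0.6967 -0.0338  0.0024]
side square_heel 0.72 [0.426  0.27   0.0027]
side square 0.81 [ 0.4725  0.2455 -0.0008]
side square 0.69 [ 6.578e-01  1.260e-02 -5.000e-04]
```

Request:
{"op": "arm_command", "data": {"plan": [0,0,-10,0,0,0,0,-30,0,0,0,0,-60,0,0,10,13,-90,0,0,30,39,-110,0,0,50,65,-110,0,0,70,91,-110,0,0,90,116,-110,0,0,110,142,-110,0,0,123,157,-110,0,0], "squeeze": 70}}

```text
time_s: 5.67
tcp_pos: [0.4967, 0.0471, 0.1585]
tcp_rot: [3.029, -0.827, 0.002]
ft_force: [-0.4, -0.1, -1.8]
finger_gap: 0.035
finger_force: 68.9
```

Request:
{"op": "arm_command", "data": {"plan": [8,10,0,-0.1,0,20,26,0,-0.21,0,33,43,0,-0.32,0,45,58,0,-0.43,0,56,73,0,-0.54,0,66,86,0,-0.65,0,74,96,0,-0.76,0,79,102,0,-0.87,0,81,105,0,-0.98,0,81,105,0,-1.09,0]}}

```text
time_s: 6.5
tcp_pos: [0.5135, -0.082, 0.158]
tcp_rot: [3.016, 0.873, -0.001]
ft_force: [0.2, 0.0, -1.9]
finger_gap: 0.036
finger_force: 68.8
```

Request:
{"op": "arm_command", "data": {"plan": [0,0,0,-0.11,0,0,0,0,-0.22,0,0,0,0,-0.33,0,0,0,0,-0.44,0,0,0,0,-0.55,0,0,0,0,-0.66,0,0,0,0,-0.77,0,0,0,0,-0.86,0,0,0,0,-0.93,0,0,0,0,-0.93,0]}}

```text
time_s: 7.33
tcp_pos: [0.5134, -0.0807, 0.1579]
tcp_rot: [2.307, 2.132, -0.001]
ft_force: [-0.7, 1.2, -2.5]
finger_gap: 0.032
finger_force: 68.8
```

```bash
python3 - <<'E'
from h import *
look(['square_grip','square_heel','square','corner','leg','neck'],save='wrist')
E
cat >> h.py <<'E'
def ground(c,px,z):   # pixels -> world at height z
    s=manip.observe(); r=manip.read_camera(c); px=np.atleast_2d(px).astype(float)
    K=np.array(r["camera_matrix"]); d=(px-K[:2,2])/[K[0,0],K[1,1]]
    if c=="wrist":
        th=np.linalg.norm(d,axis=1); v=np.c_[d/th[:,None]*np.sin(th)[:,None],np.cos(th)]
        T=np.eye(4);T[:3,:3]=R.from_rotvec(s["tcp_rot"]).as_matrix();T[:3,3]=s["tcp_pos"]; T=T@np.array(r["tool_from_camera"])
        o,v=T[:3,3],v@T[:3,:3].T
    else:
        Rc=np.array(r["rotation"]); Rc=Rc if Rc.shape==(3,3) else R.from_rotvec(Rc).as_matrix()
        o=np.array(r["xyz"]); v=np.c_[d,np.ones(len(d))]@Rc.T
    return o+v*((z-o[2])/v[:,2])[:,None]
E
```

```text
t 7.33 tcp [ 0.5134 -0.0807  0.1579] F [-0.7  1.2 -2.5] T [-0.06 -0.01  0.02] gap 0.032 ff 68.8
toolx yaw 85.48 z [-0.001 -0.001 -1.   ] q [ 0.23  0.64 -0.27  1.94  0.29  0.6  -0.3 ]
saved pics/wrist_7.33.png
wrist square_grip 0.96 [0.6569 0.0081 0.0424]
wrist square_grip 0.61 [ 0.5164 -0.0824  0.1529]
wrist square_heel 0.74 [ 0.6932 -0.0303  0.0019]
wrist square 0.87 [ 0.515  -0.0708  0.1109]
wrist square 0.83 [ 0.6559  0.0105 -0.0044]
scene square_grip 0.85 [ 0.5138 -0.0766  0.1555]
scene square_grip 0.6 [0.5936 0.3544 0.0431]
scene square_grip 0.6 [0.6608 0.0041 0.0471]
scene square_heel 0.88 [0.5715 0.3107 0.0045]
scene square_heel 0.82 [ 6.992e-01 -3.060e-02 -1.000e-04]
scene square_heel 0.71 [ 0.5125 -0.1253  0.1105]
scene square 0.85 [ 0.6039  0.3583 -0.003 ]
scene square 0.82 [ 0.5141 -0.0722  0.1083]
scene square 0.65 [0.6527 0.0156 0.0018]
scene corner 0.64 [ 0.5107 -0.17    0.0127]
scene leg 0.95 [ 0.5152 -0.0754 -0.0009]
scene neck 0.96 [ 0.5116 -0.1844  0.0182]
side square_grip 0.86 [0.6581 0.0046 0.0479]
side square_grip 0.77 [ 0.5164 -0.08    0.157 ]
side square_grip 0.69 [0.6012 0.3506 0.0481]
side square_heel 0.63 [5.743e-01 3.108e-01 1.000e-04]
side square_heel 0.58 [ 0.6951 -0.0312  0.004 ]
side square 0.92 [ 0.6052  0.3593 -0.0024]
side square 0.86 [0.6601 0.0106 0.0007]
side square 0.61 [ 0.5087 -0.0732  0.1101]
side corner 0.87 [ 0.5146 -0.1667  0.0169]
side leg 0.94 [ 0.5147 -0.0799  0.0034]
side neck 0.67 [ 0.5128 -0.1799  0.0168]
side neck 0.29 [ 0.5119 -0.1661  0.0137]
```

View pics/wrist_7.33.png

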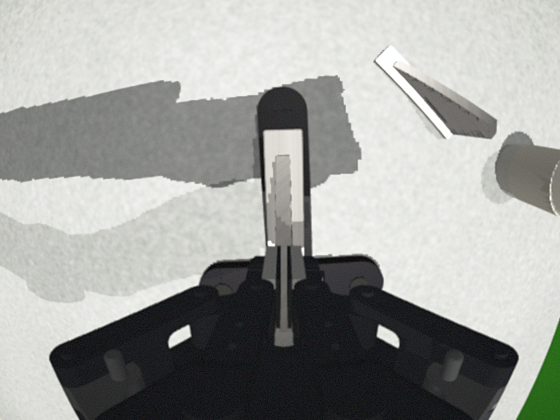

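The wrist image shows the leg from (282,90) to (288,255), with the square held centrally over it. Next I'll measure the leg's midline.

Run:
```python
from h import *
s=manip.observe(); f=cv2.cvtColor(manip.read_camera("wrist")["frame"],cv2.COLOR_BGR2GRAY)
L=[];Rr=[]
for v in range(115,240,5):
    row=f[v].astype(int)
    d=np.where(row[225:345]<65)[0]+225
    if len(d)<4: continue
    L.append((d.min()-.5,v));Rr.append((d.max()+.5,v))
print(L[::6],Rr[::6])
for n,z in (("top",.018),):
    l=ground("wrist",L,z);r=ground("wrist",Rr,z)
    for k,e in (("l",l),("r",r)):
        a,b=np.polyfit(e[:,1],e[:,0],1); res=e[:,0]-a*e[:,1]-b; g=abs(res)<.002; a,b=np.polyfit(e[g,1],e[g,0],1)
        print(k,"dx/dy",round(a,4),"yaw",round(-90-np.degrees(np.arctan(a)),2),"x at y=-.08",round(a*-.08+b,4),"at -.167",round(a*-.167+b,4),g.sum(),len(g))
# leg masks from fixed cameras
for c in ("scene","side"):
    manip.read_camera(c)
    for t in ("leg",):
        m=manip.regions_of(t,c)[0]["pixels"]; vv,uu=np.nonzero(m)
        w=ground(c,np.c_[uu,vv],.015)[:,:2]; mu=w.mean(0); e=np.linalg.svd(w-mu,full_matrices=False)[2][0]
        print(c,t,mu.round(4),"yaw",np.degrees(np.arctan2(e[1],e[0])).round(2),len(vv))
```

```text
[(np.float64(256.5), 115), (np.float64(258.5), 145), (np.float64(259.5), 175), (np.float64(263.5), 210)] [(np.float64(305.5), 115), (np.float64(306.5), 145), (np.float64(308.5), 175), (np.float64(308.5), 210)]
l dx/dy 0.0147 yaw -90.84 x at y=-.08 0.494 at -.167 0.4928 22 22
r dx/dy 0.0384 yaw -92.2 x at y=-.08 0.5379 at -.167 0.5346 22 22
scene leg [ 0.5188 -0.0777] yaw -92.68 1083
side leg [ 0.5131 -0.0656] yaw 86.32 753
```

Request:
{"op": "arm_command", "data": {"plan": [-3,1,10,-0.01,0,-6,2,30,-0.02,0,-10,3,50,-0.035,0,-10,3,65,-0.035,0,-10,3,75,-0.035,0,-10,3,82,-0.035,0,-10,3,82,-0.035,0,-10,3,82,-0.035,0]}}

```text
time_s: 9.5
tcp_pos: [0.5162, -0.0901, 0.0757]
tcp_rot: [-2.27, -2.171, -0.0]
ft_force: [-0.0, 0.3, -1.9]
finger_gap: 0.032
finger_force: 68.7
```

Run:
```python
from h import *
look(['square_grip','square_heel','square','corner','neck','leg'])
a=[]
for c,P in (("scene",(.513,-.12,.03)),("side",(.513,-.12,.03))):
    r=manip.read_camera(c); u,v=proj(r,P)[0].astype(int); print(c,u,v)
    a.append(cv2.resize(r["frame"][v-45:v+45,u-45:u+45],(400,400),interpolation=cv2.INTER_CUBIC))
cv2.imwrite("pics/near.png",np.hstack(a))
cv2.imwrite("pics/w2.png",manip.read_camera("wrist")["frame"])
```

```text
t 9.5 tcp [ 0.5162 -0.0901  0.0757] F [-0.   0.3 -1.9] T [-0.    0.02 -0.01] gap 0.032 ff 68.7
toolx yaw 87.45 z [ 0.  0. -1.] q [ 0.21  0.78 -0.2   1.98  0.37  0.41 -0.32]
wrist square_grip 0.93 [0.6584 0.0072 0.0464]
wrist square_grip 0.91 [ 0.5167 -0.0879  0.0698]
wrist square_heel 0.96 [ 0.6966 -0.0302  0.0032]
wrist square 0.93 [ 0.6568  0.0089 -0.0011]
wrist square 0.57 [ 0.5161 -0.0819  0.0279]
scene square_grip 0.89 [0.5988 0.3524 0.042 ]
scene square_grip 0.65 [ 0.5141 -0.0844  0.0784]
scene square_heel 0.84 [0.5719 0.3097 0.0054]
scene square_heel 0.68 [ 0.5135 -0.1345  0.0295]
scene square_heel 0.62 [ 0.6998 -0.0333 -0.0016]
scene square 0.88 [ 0.5154 -0.082   0.0304]
scene square 0.71 [0.657  0.0146 0.0025]
scene square 0.63 [0.604  0.3586 0.0033]
scene corner 0.89 [ 0.5077 -0.1706  0.0168]
scene corner 0.38 [ 0.5618 -0.4462  0.0025]
scene neck 0.6 [ 0.5153 -0.1865  0.0203]
scene neck 0.34 [ 0.7452  0.2178 -0.0008]
scene leg 0.65 [ 0.5186 -0.0749 -0.0032]
side square_grip 0.87 [0.5996 0.3547 0.0497]
side square_grip 0.75 [ 0.5137 -0.0875  0.0737]
side square_grip 0.59 [0.6597 0.006  0.0467]
side square_heel 0.87 [0.5706 0.3113 0.0011]
side square_heel 0.6 [ 0.6942 -0.0313  0.0012]
side square_heel 0.46 [ 0.5147 -0.1387  0.0313]
side square 0.76 [0.6591 0.0154 0.0017]
side square 0.6 [ 0.6056  0.3578 -0.0039]
side square 0.53 [ 0.5137 -0.0792  0.0237]
side corner 0.9 [ 0.5136 -0.1681  0.0167]
side neck 0.57 [ 7.449e-01  2.164e-01 -2.000e-04]
side neck 0.53 [ 0.5127 -0.1823  0.017 ]
side leg 0.65 [ 0.5136 -0.0783  0.0027]
scene 227 205
side 323 193
```

View pics/near.png

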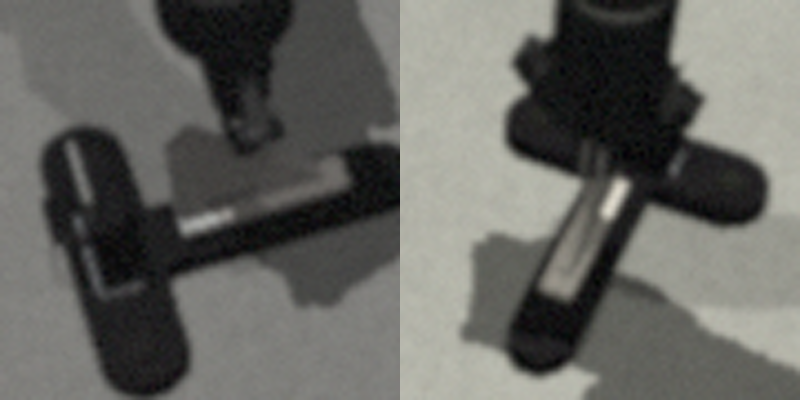

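View pics/w2.png

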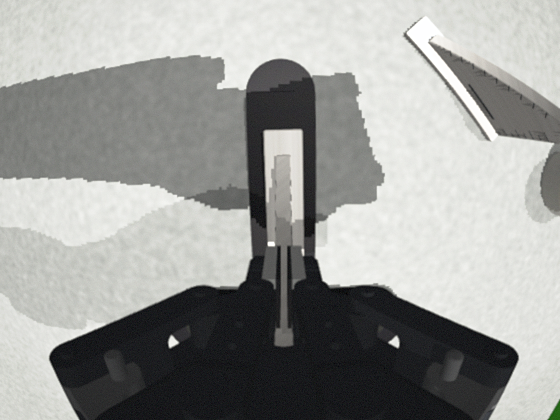

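Both views show the square over the leg and short of the neck. In the wrist view the leg's midline (281→285) and the flange's (283→285) nearly coincide. I'll refine the yaw once, then lower.

Run:
```python
from h import *
f=cv2.cvtColor(manip.read_camera("wrist")["frame"],cv2.COLOR_BGR2GRAY).astype(float)
def edges(rows,lo,hi,sgn):
    out=[]
    for v in rows:
        g=sgn*np.gradient(cv2.GaussianBlur(f[v-1:v+2],(5,1),0).mean(0)); i=lo+np.argmax(g[lo:hi]); w=np.clip(g[i-2:i+3],0,None); out.append(((w*np.arange(i-2,i+3)).sum()/w.sum(),v))
    return np.array(out)
def fit(p,z,n):
    e=ground("wrist",p,z); a,b=np.polyfit(e[:,1],e[:,0],1); r=e[:,0]-a*e[:,1]-b; g=abs(r)<2*np.median(abs(r))+1e-4; a,b=np.polyfit(e[g,1],e[g,0],1)
    print(n,"yaw",round(-90-np.degrees(np.arctan(a)),2),"x@-.05",round(-.05*a+b,4),"rms",(e[g,0]-a*e[g,1]-b).std().round(5))
fit(edges(range(100,225,4),238,262,-1),.018,"leg l"); fit(edges(range(100,180,4),306,325,1),.018,"leg r")
fit(edges(range(134,225,4),256,274,1),.0353,"fl l"); fit(edges(range(134,225,4),294,310,-1),.0353,"fl r")
```

```text
leg l yaw -91.03 x@-.05 0.4938 rms 0.00011
leg r yaw -91.57 x@-.05 0.5399 rms 6e-05
fl l yaw -91.32 x@-.05 0.5064 rms 8e-05
fl r yaw -91.18 x@-.05 0.5302 rms 4e-05
```

Request:
{"op": "arm_command", "data": {"plan": [0,0,3,0,0,0,0,5,0,0,0,0,7,0,0,0,0,8,0,0,0,0,8,0,0]}}

```text
time_s: 11.37
tcp_pos: [0.5158, -0.0903, 0.0673]
tcp_rot: [-2.27, -2.171, 0.001]
ft_force: [0.9, -0.1, -1.7]
finger_gap: 0.034
finger_force: 68.8
```

Request:
{"op": "arm_command", "data": {"plan": [0,-1,0.5,0,0,0,-1.3,1,0,0,0,-1.3,1.5,0,0,0,-1.3,2,0,0,0,-1.3,2,0,0]}}

```text
time_s: 11.78
tcp_pos: [0.516, -0.0903, 0.0665]
tcp_rot: [2.269, 2.17, 0.003]
ft_force: [0.5, -0.7, 5.2]
finger_gap: 0.037
finger_force: 70.4
```

Request:
{"op": "arm_command", "data": {"plan": [0,0,0.5,0,0,0,0,1,0,0,0,0,1,0,0]}}

```text
time_s: 12.03
tcp_pos: [0.5161, -0.0903, 0.0663]
tcp_rot: [2.269, 2.169, 0.003]
ft_force: [-0.5, 0.5, 13.0]
finger_gap: 0.032
finger_force: 72.1
```

Request:
{"op": "arm_command", "data": {"plan": [-2,0,0,0,0,-5,0,0,0,0,-8,0,0,0,0,-11,0,0,0,0,-14,0,0,0,0,-17,0,0,0,0,-19,0,0,0,0,-20,0,0,0,0,-20,0,0,0,0]}}

```text
time_s: 12.78
tcp_pos: [0.5169, -0.1072, 0.0664]
tcp_rot: [2.266, 2.172, 0.011]
ft_force: [1.4, 5.6, 10.3]
finger_gap: 0.033
finger_force: 72.4
```

```bash
python3 -c "
from h import *
look(['square_heel','corner'],('scene','side'))"
```

```text
t 12.78 tcp [ 0.5169 -0.1072  0.0664] F [ 1.4  5.6 10.3] T [ 1.24 -0.21 -0.05] gap 0.033 ff 72.4
toolx yaw 87.57 z [ 0.007  0.003 -1.   ] q [ 0.24  0.8  -0.2   1.98  0.38  0.39 -0.3 ]
scene square_heel 0.88 [0.5724 0.3078 0.0045]
scene square_heel 0.86 [ 6.999e-01 -3.070e-02  4.000e-04]
scene square_heel 0.61 [ 0.5146 -0.148   0.0168]
scene corner 0.9 [ 0.5094 -0.1683  0.0135]
scene corner 0.64 [ 0.5151 -0.1025  0.067 ]
side square_heel 0.93 [0.5727 0.3076 0.0021]
side square_heel 0.74 [ 0.6957 -0.0294  0.0027]
side square_heel 0.6 [ 0.5124 -0.1526  0.0231]
side corner 0.86 [ 0.5152 -0.1642  0.0176]
```

Request:
{"op": "arm_command", "data": {"plan": [-2,0,0,0,0,-4,0,0,0,0,-6,0,0,0,0,-6,0,0,0,0]}}

```text
time_s: 13.42
tcp_pos: [0.5166, -0.1134, 0.0664]
tcp_rot: [2.266, 2.172, 0.011]
ft_force: [0.9, 4.7, 12.0]
finger_gap: 0.035
finger_force: 72.4
```

Still sliding, with only friction resisting.

Request:
{"op": "arm_command", "data": {"plan": [-1.5,0,0,0,0,-3,0,0,0,0,-4,0,0,0,0,-4,0,0,0,0]}}

```text
time_s: 13.75
tcp_pos: [0.5164, -0.1172, 0.0664]
tcp_rot: [2.266, 2.173, 0.011]
ft_force: [1.0, 6.1, 10.4]
finger_gap: 0.034
finger_force: 72.4
```

Request:
{"op": "arm_command", "data": {"plan": [-1,0,0,0,0,-2,0,0,0,0,-3,0,0,0,0,-3,0,0,0,0]}}

```text
time_s: 14.08
tcp_pos: [0.5163, -0.12, 0.0664]
tcp_rot: [2.266, 2.173, 0.011]
ft_force: [0.3, 6.3, 11.3]
finger_gap: 0.033
finger_force: 72.5
```

Request:
{"op": "arm_command", "data": {"plan": [-1,0,0,0,0,-2,0,0,0,0,-2,0,0,0,0]}}

```text
time_s: 14.33
tcp_pos: [0.5162, -0.1219, 0.0665]
tcp_rot: [2.266, 2.173, 0.011]
ft_force: [0.5, 6.3, 11.6]
finger_gap: 0.032
finger_force: 72.6
```

Request:
{"op": "arm_command", "data": {"plan": [-1,0,0,0,0,-2,0,0,0,0,-2,0,0,0,0]}}

```text
time_s: 14.58
tcp_pos: [0.5161, -0.123, 0.0665]
tcp_rot: [2.266, 2.174, 0.012]
ft_force: [0.8, 8.0, 12.3]
finger_gap: 0.033
finger_force: 72.9
```

Request:
{"op": "arm_command", "data": {"plan": [-1,0,0,0,0,-2,0,0,0,0,-2,0,0,0,0]}}

```text
time_s: 14.83
tcp_pos: [0.5161, -0.123, 0.0665]
tcp_rot: [-2.265, -2.177, -0.015]
ft_force: [0.8, 10.6, 13.2]
finger_gap: 0.03
finger_force: 73.4
```

```bash
python3 -c "
from h import *
look(['square_heel','corner'],('scene','side'))"
```

```text
t 14.83 tcp [ 0.5161 -0.123   0.0665] F [ 0.8 10.6 13.2] T [ 2.47 -0.   -0.01] gap 0.03 ff 73.4
toolx yaw 87.73 z [ 0.007  0.007 -1.   ] q [ 0.28  0.8  -0.22  1.97  0.39  0.4  -0.27]
scene square_heel 0.83 [ 6.988e-01 -3.130e-02 -2.000e-04]
scene square_heel 0.82 [0.5738 0.3111 0.0042]
scene square_heel 0.62 [ 0.5152 -0.1689  0.0203]
scene corner 0.56 [ 0.5073 -0.1689  0.0158]
side square_heel 0.87 [ 0.6967 -0.0341  0.0032]
side square_heel 0.7 [ 0.5107 -0.1711  0.0199]
side corner 0.56 [ 0.5148 -0.1663  0.0177]
```

The square is against the neck: motion stopped at y = -0.123 and the force is rising. I'll firm up both pushes.

Request:
{"op": "arm_command", "data": {"plan": [-0.5,0,0.5,0,0,-1,0,1,0,0,-1.5,0,1.5,0,0,-2,0,1.5,0,0,-2,0,1.5,0,0,-2,0,1.5,0,0], "squeeze": 90}}

```text
time_s: 15.63
tcp_pos: [0.5164, -0.1231, 0.0663]
tcp_rot: [-2.263, -2.178, -0.018]
ft_force: [-2.1, 16.0, 26.3]
finger_gap: 0.024
finger_force: 88.9
```

Run:
```python
from h import *
look(['square_heel','corner','square_grip','square'],('scene','side'))
a=[]
for c in ("scene","side"):
    r=manip.read_camera(c); u,v=proj(r,(.513,-.13,.03))[0].astype(int)
    a.append(cv2.resize(r["frame"][v-40:v+40,u-40:u+40],(400,400),interpolation=cv2.INTER_CUBIC))
w=manip.read_camera("wrist")["frame"]
cv2.imwrite("pics/fin.png",np.vstack([cv2.convertScaleAbs(np.hstack(a),alpha=1.6)]))
cv2.imwrite("pics/finw.png",w)
```

```text
t 15.63 tcp [ 0.5164 -0.1231  0.0663] F [-2.1 16.  26.3] T [3.25 0.55 0.01] gap 0.024 ff 88.9
toolx yaw 87.83 z [ 0.008  0.008 -1.   ] q [ 0.28  0.81 -0.22  1.97  0.39  0.4  -0.27]
scene square_heel 0.79 [ 0.5126 -0.1676  0.0169]
scene square_heel 0.66 [ 0.7019 -0.0334 -0.0012]
scene square_heel 0.59 [0.5713 0.3104 0.0052]
scene corner 0.69 [ 0.5066 -0.1726  0.0152]
scene square_grip 0.78 [0.6613 0.0045 0.0465]
scene square_grip 0.73 [0.5967 0.3541 0.0444]
scene square_grip 0.68 [ 0.561  -0.4473  0.005 ]
scene square 0.73 [ 0.512  -0.1127  0.0196]
scene square 0.69 [0.6031 0.3569 0.0012]
side square_heel 0.88 [ 0.6952 -0.032   0.0023]
side square_heel 0.78 [ 0.5717  0.3097 -0.0006]
side square_heel 0.64 [ 0.5127 -0.17    0.0215]
side corner 0.68 [ 0.5107 -0.1648  0.0166]
side square_grip 0.82 [ 0.5131 -0.1184  0.0668]
side square_grip 0.68 [0.6014 0.3541 0.0502]
side square_grip 0.64 [0.6582 0.0065 0.0489]
side square 0.92 [ 0.6056  0.3582 -0.0031]
side square 0.6 [ 0.5142 -0.1165  0.0187]
```

View pics/fin.png

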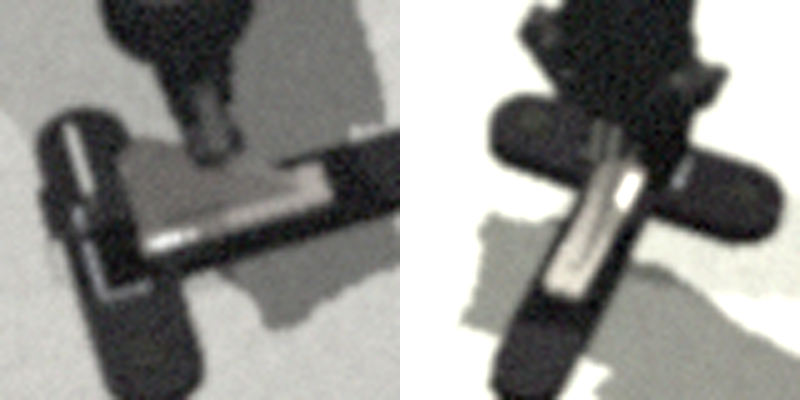

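View pics/finw.png

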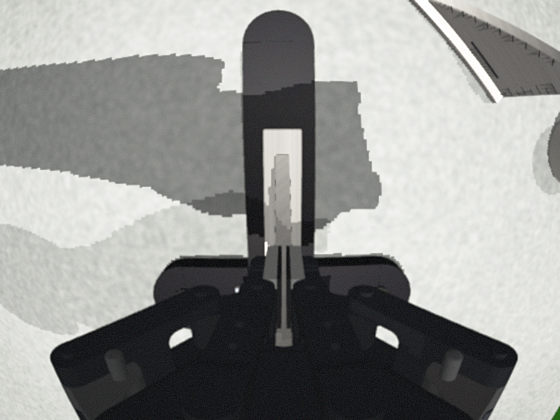

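The scene view shows the upright edge along the neck at about (130,190) in the left crop, with the flange flat on the leg. In the wrist view the flange sits about 2 mm off the leg's midline (side gaps 20 and 13 px). I'll ease the press, shift sideways, then press again.

Request:
{"op": "arm_command", "data": {"plan": [0,-0.5,-1,0,0,0.5,-1.5,-2,0,0,0.5,-2.5,-2,0,0,0.5,-3,-2,0,0,0.5,-3,-2,0,0,0,-3,-1,0,0,0,-3,0,0,0,0,-3,0,0,0]}}

```text
time_s: 16.95
tcp_pos: [0.5151, -0.123, 0.0663]
tcp_rot: [2.262, 2.178, 0.021]
ft_force: [0.1, 15.2, 24.1]
finger_gap: 0.026
finger_force: 90.1
```

Run:
```python
from h import *
look(['square_heel','corner'],('scene','side'))
f=cv2.cvtColor(manip.read_camera("wrist")["frame"],cv2.COLOR_BGR2GRAY).astype(float)
def fit(rows,lo,hi,sgn,z,n):
    p=[]
    for v in rows:
        g=sgn*np.gradient(cv2.GaussianBlur(f[v-1:v+2],(5,1),0).mean(0)); p.append((lo+np.argmax(g[lo:hi]),v))
    e=ground("wrist",p,z); a,b=np.polyfit(e[:,1],e[:,0],1); r=e[:,0]-a*e[:,1]-b; g=abs(r)<2*np.median(abs(r))+1e-4; a,b=np.polyfit(e[g,1],e[g,0],1)
    print(n,"yaw",round(-90-np.degrees(np.arctan(a)),2),"x@-.07",round(-.07*a+b,4))
fit(range(60,240,4),232,258,-1,.018,"leg l"); fit(range(60,215,4),304,325,1,.018,"leg r")
fit(range(134,225,4),254,274,1,.026,"fl l"); fit(range(134,225,4),294,308,-1,.026,"fl r")
```

```text
t 16.95 tcp [ 0.5151 -0.123   0.0663] F [ 0.1 15.2 24.1] T [ 3.17 -0.04  0.06] gap 0.026 ff 90.1
toolx yaw 87.86 z [ 0.011  0.008 -1.   ] q [ 0.28  0.8  -0.22  1.98  0.39  0.39 -0.27]
scene square_heel 0.91 [0.5725 0.3128 0.0061]
scene square_heel 0.8 [ 0.698  -0.0291 -0.0017]
scene square_heel 0.76 [ 0.5138 -0.1671  0.0205]
scene corner 0.71 [ 0.5066 -0.1704  0.0149]
side square_heel 0.73 [ 5.718e-01  3.106e-01 -4.000e-04]
side square_heel 0.72 [ 0.696  -0.0302  0.0015]
side square_heel 0.69 [ 0.5144 -0.1708  0.0213]
side corner 0.79 [ 0.5129 -0.1656  0.0162]
side corner 0.58 [ 0.7446  0.2167 -0.0021]
leg l yaw -91.49 x@-.07 0.4933
leg r yaw -91.5 x@-.07 0.5394
fl l yaw -90.06 x@-.07 0.5031
fl r yaw -90.04 x@-.07 0.527
```

The flange reads 1.4° off the leg's direction now, so I'll turn it back with the press eased.

Request:
{"op": "arm_command", "data": {"plan": [0.5,0,-1,0,0,1.5,0,-2,0.01,0,1.5,0,-2,0.02,0,1.5,0,-2,0.03,0,1.5,0,-2,0.03,0,0.5,0,-1,0.03,0,0,0,0,0.03,0,0,0,0,0.03,0]}}

```text
time_s: 18.17
tcp_pos: [0.5154, -0.123, 0.0663]
tcp_rot: [2.294, 2.144, 0.022]
ft_force: [0.1, 15.1, 22.9]
finger_gap: 0.023
finger_force: 90.8
```

```bash
cat > m.py <<'E'
from h import *
look([],())
f=cv2.cvtColor(manip.read_camera("wrist")["frame"],cv2.COLOR_BGR2GRAY).astype(float)
def fit(rows,lo,hi,sgn,z,n):
    p=[]
    for v in rows:
        g=sgn*np.gradient(cv2.GaussianBlur(f[v-1:v+2],(5,1),0).mean(0)); p.append((lo+np.argmax(g[lo:hi]),v))
    e=ground("wrist",p,z); a,b=np.polyfit(e[:,1],e[:,0],1); r=e[:,0]-a*e[:,1]-b; g=abs(r)<2*np.median(abs(r))+1e-4; a,b=np.polyfit(e[g,1],e[g,0],1)
    print(n,"yaw",round(-90-np.degrees(np.arctan(a)),2),"x@-.07",round(-.07*a+b,4),"x@-.172",round(-.172*a+b,4))
fit(range(60,240,4),232,258,-1,.018,"leg l"); fit(range(60,215,4),304,325,1,.018,"leg r")
fit(range(134,225,4),254,274,1,.026,"fl l"); fit(range(134,225,4),294,308,-1,.026,"fl r")
E
python3 m.py
```

```text
t 18.17 tcp [ 0.5154 -0.123   0.0663] F [ 0.1 15.1 22.9] T [ 3.13 -0.11  0.1 ] gap 0.023 ff 90.8
toolx yaw 86.15 z [ 0.011  0.008 -1.   ] q [ 0.28  0.8  -0.21  1.98  0.38  0.39 -0.28]
leg l yaw -91.33 x@-.07 0.4933 x@-.172 0.4909
leg r yaw -91.53 x@-.07 0.5394 x@-.172 0.5367
fl l yaw -90.21 x@-.07 0.5033 x@-.172 0.503
fl r yaw -90.03 x@-.07 0.5273 x@-.172 0.5272
```

Turning the tool leaves the flange where it is, held by friction. I'll back off along the leg, lift slightly so the square realigns in the pads, then land and slide again.

Request:
{"op": "arm_command", "data": {"plan": [2,0,-1,0,0,5,0,-2.5,0,0,8,0,-4,0,0,11,0,-6,-0.01,0,14,0,-8,-0.022,0,15,0,-9,-0.022,0,15,0,-9,-0.022,0,15,0,-9,-0.022,0]}}

```text
time_s: 19.08
tcp_pos: [0.5108, -0.1165, 0.0721]
tcp_rot: [-2.28, -2.161, 0.001]
ft_force: [-1.4, -0.0, -1.8]
finger_gap: 0.025
finger_force: 82.9
```

```bash
sed -i 's/\.026,/ZF,/g; s/^look/import sys; ZF=float(sys.argv[1])\nlook/' m.py; python3 m.py 0.031
```

```text
t 19.08 tcp [ 0.5108 -0.1165  0.0721] F [-1.4 -0.  -1.8] T [0.01 0.02 0.03] gap 0.025 ff 82.9
toolx yaw 86.94 z [-0. -0. -1.] q [ 0.26  0.79 -0.21  1.98  0.38  0.4  -0.29]
leg l yaw -91.34 x@-.07 0.4933 x@-.172 0.4909
leg r yaw -91.71 x@-.07 0.5393 x@-.172 0.5363
fl l yaw -91.61 x@-.07 0.5016 x@-.172 0.4987
fl r yaw -91.28 x@-.07 0.5256 x@-.172 0.5233
```

Request:
{"op": "arm_command", "data": {"plan": [4,1.5,0,0,0,8,2.7,0,0,0,8,2.7,2,0,0,8,2.7,4,0,0,8,2.7,4,0,0,8,2.7,5,0,0,8,2.7,6,0,0,8,2.7,6.5,0,0,8,2.7,6.5,0,0]}}

```text
time_s: 20.08
tcp_pos: [0.5154, -0.1085, 0.0665]
tcp_rot: [2.278, 2.16, 0.003]
ft_force: [0.7, 0.5, 4.4]
finger_gap: 0.018
finger_force: 85.3
```

```bash
python3 m.py 0.026
```

```text
t 20.08 tcp [ 0.5154 -0.1085  0.0665] F [0.7 0.5 4.4] T [-0.06 -0.06  0.03] gap 0.018 ff 85.3
toolx yaw 86.96 z [ 0.003 -0.    -1.   ] q [ 0.24  0.8  -0.2   1.98  0.38  0.39 -0.3 ]
leg l yaw -91.33 x@-.07 0.4934 x@-.172 0.491
leg r yaw -91.35 x@-.07 0.5395 x@-.172 0.5371
fl l yaw -91.68 x@-.07 0.5047 x@-.172 0.5017
fl r yaw -91.51 x@-.07 0.5286 x@-.172 0.5259
```

Request:
{"op": "arm_command", "data": {"plan": [-1.5,0,0,0,0,-4,0,0,0,0,-6.5,0,0,0,0,-9,0,0,0,0,-11,0,0,0,0,-12.5,0,0,0,0,-14,0,0,0,0,-15,0,0,0,0,-16,0,0,0,0,-16,0,0,0,0]}}

```text
time_s: 21.17
tcp_pos: [0.5147, -0.1228, 0.0665]
tcp_rot: [2.278, 2.163, 0.005]
ft_force: [0.6, 3.7, 6.0]
finger_gap: 0.023
finger_force: 86.1
```

```bash
python3 m.py 0.026
```

```text
t 21.17 tcp [ 0.5147 -0.1228  0.0665] F [0.6 3.7 6. ] T [ 0.69 -0.11 -0.02] gap 0.023 ff 86.1
toolx yaw 87.03 z [ 0.003  0.002 -1.   ] q [ 0.27  0.8  -0.21  1.97  0.38  0.4  -0.28]
leg l yaw -91.34 x@-.07 0.4934 x@-.172 0.491
leg r yaw -91.48 x@-.07 0.5395 x@-.172 0.5368
fl l yaw -92.7 x@-.07 0.5055 x@-.172 0.5007
fl r yaw -92.25 x@-.07 0.5296 x@-.172 0.5255
```

Request:
{"op": "arm_command", "data": {"plan": [-1,0,0,0,0,-2,0,0.5,0,0,-3,0,1,0,0,-3.5,0,1,0,0,-3.5,0,1,0,0]}}

```text
time_s: 21.83
tcp_pos: [0.515, -0.123, 0.0664]
tcp_rot: [-2.275, -2.166, -0.01]
ft_force: [-0.8, 9.3, 15.5]
finger_gap: 0.022
finger_force: 89.5
```

```bash
python3 m.py 0.026
```

```text
t 21.83 tcp [ 0.515  -0.123   0.0664] F [-0.8  9.3 15.5] T [2.03 0.29 0.05] gap 0.022 ff 89.5
toolx yaw 87.19 z [ 0.004  0.005 -1.   ] q [ 0.28  0.8  -0.21  1.97  0.38  0.4  -0.27]
leg l yaw -91.3 x@-.07 0.4933 x@-.172 0.491
leg r yaw -91.34 x@-.07 0.5394 x@-.172 0.5371
fl l yaw -92.72 x@-.07 0.5056 x@-.172 0.5008
fl r yaw -92.17 x@-.07 0.5291 x@-.172 0.5253
```

Request:
{"op": "arm_command", "data": {"plan": [0.5,0,-0.7,-0.01,0,1,0,-1.5,-0.02,0,1,0,-1.5,-0.03,0,1,0,-1.5,-0.04,0,1,0,-1.5,-0.04,0,0,0,-1,-0.04,0,-0.5,0,-0.5,-0.04,0,-0.5,0,-0.5,-0.04,0]}}

```text
time_s: 22.75
tcp_pos: [0.5139, -0.1229, 0.0664]
tcp_rot: [-2.229, -2.21, -0.009]
ft_force: [-2.1, 10.6, 13.6]
finger_gap: 0.024
finger_force: 89.3
```

```bash
python3 m.py 0.026
```

```text
t 22.75 tcp [ 0.5139 -0.1229  0.0664] F [-2.1 10.6 13.6] T [ 2.21  0.52 -0.1 ] gap 0.024 ff 89.3
toolx yaw 89.49 z [ 0.002  0.006 -1.   ] q [ 0.29  0.81 -0.22  1.97  0.4   0.4  -0.25]
leg l yaw -91.53 x@-.07 0.4934 x@-.172 0.4907
leg r yaw -91.43 x@-.07 0.5394 x@-.172 0.5368
fl l yaw -91.09 x@-.07 0.5036 x@-.172 0.5016
fl r yaw -91.23 x@-.07 0.5275 x@-.172 0.5253
```

Request:
{"op": "arm_command", "data": {"plan": [-0.5,0,0.3,0,0,-1,0,0.6,0,0,-1.5,0,0.6,0,0,-1.5,0,0.6,0,0,-1.5,0,0.6,0,0]}}

```text
time_s: 23.42
tcp_pos: [0.5139, -0.123, 0.0663]
tcp_rot: [-2.227, -2.211, -0.011]
ft_force: [-3.0, 13.1, 19.4]
finger_gap: 0.025
finger_force: 90.9
```

```bash
python3 m.py 0.026
python3 - <<'E'
from h import *
r=manip.read_camera("scene"); u,v=proj(r,(.513,-.13,.03))[0].astype(int)
cv2.imwrite("pics/end.png",cv2.convertScaleAbs(cv2.resize(r["frame"][v-40:v+40,u-40:u+40],(600,600),interpolation=cv2.INTER_CUBIC),alpha=1.8))
E
```

```text
t 23.42 tcp [ 0.5139 -0.123   0.0663] F [-3.  13.1 19.4] T [ 2.82  0.83 -0.04] gap 0.025 ff 90.9
toolx yaw 89.57 z [ 0.002  0.007 -1.   ] q [ 0.29  0.81 -0.22  1.97  0.4   0.4  -0.25]
leg l yaw -91.42 x@-.07 0.4934 x@-.172 0.4909
leg r yaw -91.55 x@-.07 0.5394 x@-.172 0.5367
fl l yaw -91.02 x@-.07 0.5035 x@-.172 0.5017
fl r yaw -91.17 x@-.07 0.5274 x@-.172 0.5254
```

View pics/end.png

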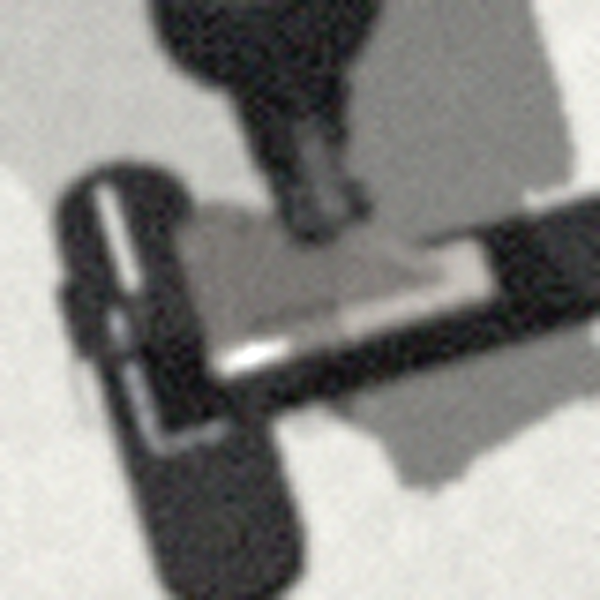

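The picture shows the upright edge flush along the neck from (180,225) to (215,375) and the flange flat on the leg, centred and aligned to about 0.4°. The press is about 19 N down and 13 N towards the neck, so I'm handing in.

```bash
python3 -c "
from rig import manip
print(manip.sign_off())"
```

```text
the job is handed in; nothing more can be done
None
```

I handed the job in at about 23 s with the square still gripped, its upright edge flush against the neck, pressed about 19 N down on the leg and 13 N towards the neck; once home I had backed it off about 15 mm, lifted it slightly and slid it home again to straighten it.

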